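Clear the cheese board and hold the portion stop at the marker

TASK

With the scraper block in the gripper, push the three cheese offcuts off the board into the steel tray at its end without the fingers touching them, then stand the scraper upright back on the worktop and let go of it. Then grip the black head of the telescoping stop so that its blue lock button is squeezed in, draw it out along the scale until the yellow pointer stands over the red marker, and finish while still holding it there, at rest, with the button squeezed in. Do not shift the red marker, and leave the wine bottle, the jar and the bowl where they are.

Things in the scene. Friction and masses are not known exactly. Their poses are not given: they have to be found in the camera images.
- board: Wooden portioning board, immovable. Origin at worktop level; own x points away from the robot at yaw 0, z up. Wood spans x -110..110, y -160..190 mm, top at z = 30 mm; the steel tray is fixed to its -y end. The offcuts start at x -75..-10, y -130..20 mm, so one straight push towards -y with the scraper centred at x = -42 mm, its length along the board's x, clears them.
- board_top (a point): Point on the board's top face (30 mm above the worktop) above the board's origin, axes as the board. An aluminium sleeve stands on the board at x 52..88, y 60..190 mm, top 56 mm above the worktop; the stop's bar slides out of it towards -y. The scale lies along the far edge, x 92..104 mm.
- tray_middle (a point): Centre of the steel tray's inner floor, 6 mm above the worktop. The tray spans x -110..110, y -245..-160 mm of the board's frame; walls 4 mm thick, rim 24 mm above the worktop (6 mm below the board's top).
- scraper: Scraper block standing on the worktop: white foot 120 (own x) x 30 (own y) x 28 mm high with a steel band round its base, and on it a wooden grip 90 (x) x 22 (y) mm from z = 28 to 88 mm. Total mass about 0.22 kg. Origin at the centre of its underside, z up. Grip it across its y, on the wood (22 mm wide), about z = 62 mm.
- offcut0: Loose piece of hard cheese with a brown rind stripe, 30 x 22 x 12 mm high, about 12 g; origin at the centre of its underside.
- offcut1: Loose piece of hard cheese with a brown rind stripe, 30 x 22 x 12 mm high, about 12 g; origin at the centre of its underside.
- offcut2: Loose piece of hard cheese with a brown rind stripe, 30 x 22 x 12 mm high, about 12 g; origin at the centre of its underside.
- stop_arm: Telescoping stop. Its black head is 36 (x) x 34 (y) mm, z 38..108 mm above the worktop; axes as the board, origin at worktop level under the head (board's x = 70, y = 35 mm minus the extension of 0..120 mm; it starts fully in). Blue lock button on its +x side; steel stop plate on its -x side, x -43..-17, 6 mm in y, top z = 54 mm; yellow pointer under the button, z = 46.5, reaching x = 39 mm.
- stop_grip (a point): Middle of the grip, between the head's -x face and the button, at z = 88 mm. Gripped here from above, fingers closing along the board's x, it is 42 mm wide with the button out, 37 mm with it in. A spring pin locks the stop at every 10 mm of extension (to 50 N) unless the button is in; then it slides towards the board's -y against 0.8 N of friction and a return spring of 1.5 N (in) to 3.3 N (out).
- lock_button (a joint): Travel in m of the blue lock button (24 mm in y, 30 mm in z, centred at the height of stop_grip): 0 = out (locked), 0.005 = fully in, pressed towards the board's -x. Its spring pushes back with 10 N (out) to 14 N (in); the pin is clear of the rack from 0.003 on. Grip with 25 N or more to squeeze it in.
- pointer_tip (a point): Point on the yellow pointer above the middle of the scale strip, on the head's middle line. Axes as the board.
- rider (a joint): Place of the red marker along the scale, in m: the stop extension at which the pointer stands exactly over it (0.06 to 0.11). It stays put by friction.
- rider_top (a point): Centre of the red marker's top face, 42 mm above the worktop; the marker is 14 (x) x 8 (y) x 11 mm and sits on the scale, the pointer passes 3 mm above it. Axes as the board.
- wine: Bystander: green wine bottle, 74 mm across, 290 mm tall; origin under its centre.
- jar: Bystander: amber jar with steel cap, 68 mm across, 100 mm tall; origin under its centre.
- bowl: Bystander: blue bowl, 110 mm across, 50 mm tall; origin under its centre.

How it is judged:
By the outcome, as a careful person would: the job done as asked, in the order asked, and still so for the second after the job is handed in, while the arm keeps its last pose, push and grip.
It also fails if it takes over 67 s, if anything falls off the work surface, if the arm or the gripper's body presses on something with over 40 N, if the wrist force passes 120 N, or if a joint passes its speed limit or range.

ROBOT

A 6-joint arm with a two-finger parallel gripper is mounted at the origin on the work surface. World frame = base frame: x ahead of the robot, y to its left, z up, the work surface at z = 0. Lengths are in mm, angles in rad, forces in N, time in s.
With the tool pointing down it reaches from about 300 to 775 mm from the base axis. Payload 14.6 kg.
Tool frame: the origin (TCP) lies between the finger pads; the fingertips stand 22 mm ahead of it and the grasp point (between the pads) lies 3 mm ahead of it (manip.tcp_to_tips is the distance from the TCP to the fingertips, in mm); y points along the fingers, z is the direction in which the jaws open and shut, and the axes are right-handed (so a half turn about y gives the same grasp; the last joint's range is limited). The gripper opens to 94 mm and grips with 3 to 60 N. Pads are 16 mm wide; open, the fingers measure 119 mm over their backs; the gripper's body (75 mm by 177 mm) begins 78 mm behind the grasp point.
Start: joints at [1.147, 0.3, 1.521, -0, 1.321, -0.067], TCP at [192.1, 515.352, 227.446] pointing down, gripper open.
Joint ranges: [-3.03, 3.03], [-0.79, 2.21], [0.23, 2.52], [-1.04, 4.18], [0, 3.07], [-2.55, 2.55]. Speed limits (rad/s): [2.22, 2.22, 2.57, 3.14, 3.14, 3.14].

INTERFACE

Orientations are given as [roll, pitch, yaw] about the fixed x, y, z axes, in that order (R = Rz(yaw) Ry(pitch) Rx(roll)).
In Python, from cell import manip gives the robot as it stands.
- The arm moves only by the shell command python3 -m jog 'ROWS' [OPENING] [FORCE]. ROWS is JSON, one flat list of numbers, 6 for each row, row after row: the shift along the tool's x, y, z in mm, then the turn, a rotation vector about the tool's x, y, z in degrees. A call has 1 to 10 rows; each row is the pose to reach, as a shift and turn from the pose commanded when the call began, along the tool's axes at that moment; what a row does not reach only later rows make up. A row lasts 1/12 s, in which the tool goes at most 41.7 mm and 7.16 degrees, less where a joint would pass 70% of its speed; a pose out of reach is approached as far as the arm can. A call with a gripper value outside its range is refused whole. OPENING is the finger opening in mm, from 0 to 94, set as the call begins (- or left out, the last holds). The fingers move at their own pace and stop on an object; FORCE is the grip in N (left out, the last holds). Time passes only in rows, so rows that repeat a pose let the fingers close. It gives the time, the measured TCP pose, the force and the opening at its end, in the units of the state.
- manip.read_state(): the state, without advancing time (a new reading comes with each control period).
- manip.camera(name): name is "side" or "top"; returns a dict with "img" (384x512x3 uint8, red, green, blue), "intrinsics" (3x3 intrinsics, pixels), "k1" (the pictures are not rectified: a ray, as slopes to the right and down, at radius r is drawn at 1 + k1 r^2 times it, then the intrinsics apply), "origin" and "orientation" of the camera in the world. Camera axes: x right, y down, z forward; pixel columns grow to the right and rows downward; lengths in mm; the calibration is good to about 2 mm. A picture is of the moment at which its call begins. There is no depth.
- manip.sign_off(): hands the job in, once; it reports no verdict.
Trained networks look in a picture, given as the dict that the camera call returned (one of the last four; its "shot" number tells which), for a name from the list of things; names that differ only in an ending like _2 or _b are one class to them, and where a whole thing is asked for, a point or a joint stands for the part that bears it (a point fixed in the world has none). Each returns a list of dicts, best first, with "score" (0 to 1); they miss things now and then, are a little off and sometimes report something else, mostly with a low value. They report only what shows in the picture. A call takes as long as a camera call.
- manip.masks_of(thing, picture): "pixels" (384x512 bool, what is visible of it) and "xy" ([column, row] in pixels, amid what is visible of it).
- manip.tip_of(thing, picture): "xy" ([column, row] in pixels: a listed point, or the origin of a listed thing).
The state is a dict: "clock": time; "joints": joint angles; "qd": joint speeds; "effort": joint torques, N m; "eef_pos": TCP position; "eef_rot": TCP orientation; "wrist_force": force on the tool from outside, world axes, zero at the start; "moment": the same for the moment, N m; "finger_gap": finger opening in mm.
Only numpy, scipy, OpenCV 4.12 (cv2) and the standard library are available. Lean on these libraries where they do the work, as an engineer would, in place of code of your own. Each camera call takes 0.05 s, during which the arm holds its last target.

## Working session

There is one attempt and no reset: what is moved stays moved. The work goes in short steps, Python scripts to look and compute and a shell command to move; the robot and the scene stay as the last step left them, time stands still between calls to the robot, and variables do not carry over. Pictures are saved under pics/ and viewed, and the job is handed in when it is done.

```bash
ls; mkdir -p pics
python3 - <<'E'
from cell import manip
import cv2
s=manip.read_state(); print(s)
for n in("side","top"):
    c=manip.camera(n); cv2.imwrite(f"pics/{n}0.png",cv2.resize(c["img"][:,:,::-1],(768,576),interpolation=cv2.INTER_CUBIC))
    print(n,c["intrinsics"],c["k1"],c["origin"],c["orientation"],c["shot"])
E
```

```text
pics
{'clock': 0.0, 'joints': array([ 1.14737824e+00,  3.00463054e-01,  1.52155353e+00,  1.80137974e-05,
        1.32071397e+00, -6.65764934e-02]), 'qd': array([ 6.04607424e-04,  1.43099494e-03, -8.19050256e-04,  9.48326339e-05,
       -3.80848866e-04, -2.11703711e-04]), 'effort': array([-2.06651610e-03, -5.31797755e+01, -3.52733588e+01,  7.07633444e-02,
        2.43535376e-02, -1.34539955e-04]), 'eef_pos': array([192.0159617 , 515.14752118, 226.90238903]), 'eef_rot': array([-1.57193054e+00,  9.31109574e-05, -3.56846118e-01]), 'wrist_force': array([ 0.90550022, -0.22475301, -0.24479601]), 'moment': array([0.00695299, 0.01581728, 0.02048849]), 'finger_gap': 93.97363557638022}
side [[391.58814753   0.         255.58502783]
 [  0.         391.58814753 182.53100866]
 [  0.           0.           1.        ]] -0.03558802405618132 [ 391.54349201 -985.88454827  830.64604623] [-2.24869451 -0.01906282 -0.17564259] 1
top [[464.41120381   0.         256.9573495 ]
 [  0.         464.41120381 190.76463402]
 [  0.           0.           1.        ]] -0.0844151661376521 [ 291.97070305  -75.95544559 1541.6851418 ] [-2.95778441e+00 -2.42175831e-04 -1.55644242e+00] 2
```

View pics/top0.png

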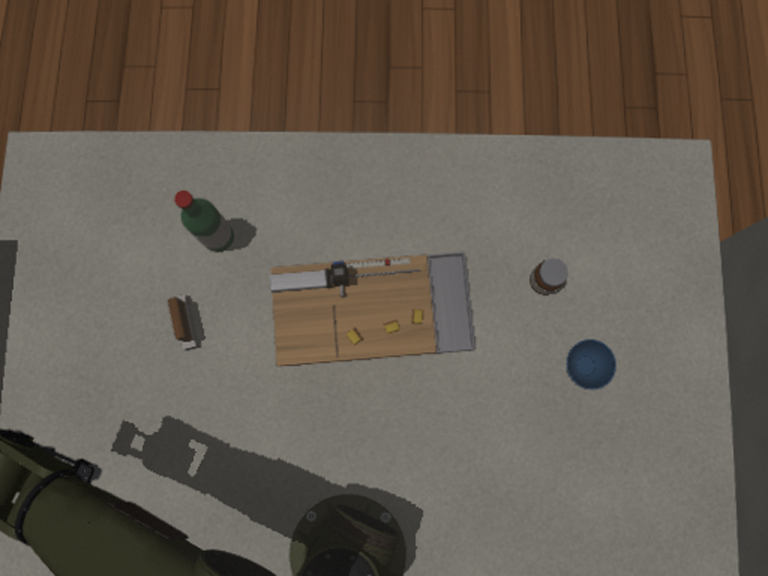

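View pics/side0.png

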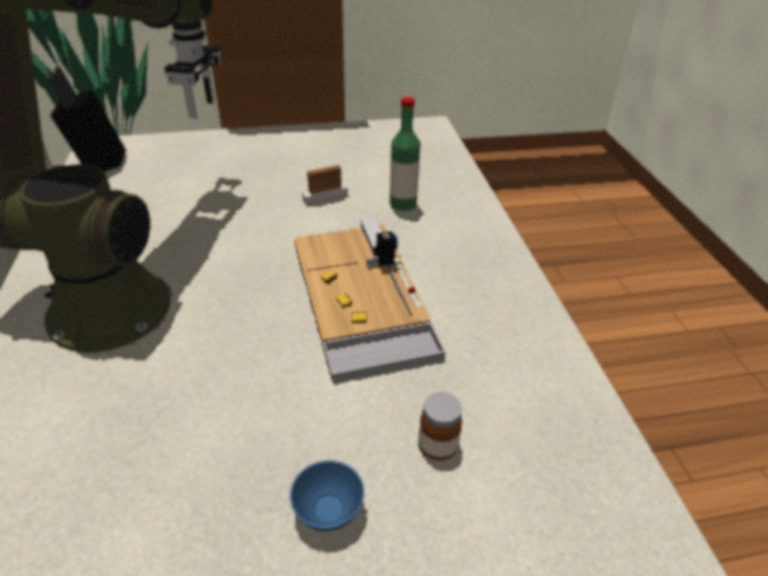

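```bash
cat > h.py <<'E'
from cell import manip
import numpy as np, cv2
from scipy.spatial.transform import Rotation as R
from scipy.optimize import least_squares
def Rc(c): return R.from_euler('xyz',c["orientation"]).as_matrix()
def proj(c,P):
    P=np.atleast_2d(P); rv,_=cv2.Rodrigues(Rc(c).T)
    t=-Rc(c).T@np.array(c["origin"])
    d=np.array([c["k1"],0,0,0.])
    return cv2.projectPoints(P.astype(float),rv,t,np.array(c["intrinsics"]),d)[0][:,0]
def ray(c,xy):
    u=cv2.undistortPoints(np.array([[xy]],float),np.array(c["intrinsics"]),np.array([c["k1"],0,0,0.]))[0,0]
    return np.array(c["origin"]),Rc(c)@np.array([u[0],u[1],1])
def atz(c,xy,z):
    o,d=ray(c,xy); return o+d*(z-o[2])/d[2]
def tri(cs,xys):
    f=lambda p:np.concatenate([proj(c,p)[0]-xy for c,xy in zip(cs,xys)])
    p0=atz(cs[-1],xys[-1],50)
    r=least_squares(f,p0); return r.x,np.abs(r.fun).max()
E
python3 - <<'E'
from h import *
cs={n:manip.camera(n) for n in("side","top")}
Z=dict(board=0,board_top=30,tray_middle=6,scraper=0,offcut0=30,offcut1=30,offcut2=30,stop_arm=0,stop_grip=88,pointer_tip=46.5,rider_top=42,wine=0,jar=0,bowl=0)
for t,z in Z.items():
    b={}
    for n,c in cs.items():
        L=manip.tip_of(t,c)
        for k in L[:4 if 'off' in t else 1]:
            print(t,n,round(k["score"],2),np.round(k["xy"],1),np.round(atz(c,k["xy"],z)[:2],1))
        if L:b[n]=L[0]["xy"]
    if len(b)==2 and 'off' not in t:
        p,e=tri([cs["side"],cs["top"]],[b["side"],b["top"]]); print("   tri",np.round(p,1),round(e,2))
np.save
import pickle; pickle.dump(cs,open("cs0.pkl","wb"))
print(manip.read_state()["clock"])
E
```

```text
board side 0.7 [235.4 193. ] [512.6 -16.5]
board top 0.98 [244.7 205.6] [527.3 -31.8]
   tri [517.6 -32.2  14.5] 2.24
board_top side 0.71 [239.6 183.7] [528.   -7.4]
board_top top 0.78 [241.2 203.4] [529.9 -21. ]
   tri [527.  -21.4  41.6] 0.31
tray_middle side 0.71 [255.8 235.2] [ 544.4 -218.2]
tray_middle top 0.93 [296.2 201.2] [ 543.8 -204.3]
   tri [ 546.5 -205.4   -7.8] 0.15
scraper side 0.64 [219.9 134.4] [500.3 349.8]
scraper top 0.63 [122.5 215.9] [486.  379.3]
   tri [495.  386.8 -24.2] 2.02
offcut0 side 0.61 [225.8 198.6] [475.3 -73.5]
offcut0 side 0.56 [238.8 211.8] [ 506.6 -138.7]
offcut0 side 0.51 [217.7 187.7] [455.9 -16.9]
offcut0 top 0.6 [236.4 223.4] [463.5  -6.6]
offcut0 top 0.55 [279.4 211. ] [ 506.4 -147. ]
offcut0 top 0.38 [259.5 219.8] [476.4 -82. ]
offcut1 side 0.61 [225.8 198.6] [475.3 -73.5]
offcut1 side 0.56 [238.8 211.8] [ 506.6 -138.7]
offcut1 side 0.51 [217.7 187.7] [455.9 -16.9]
offcut1 top 0.6 [236.4 223.4] [463.5  -6.6]
offcut1 top 0.55 [279.4 211. ] [ 506.4 -147. ]
offcut1 top 0.38 [259.5 219.8] [476.4 -82. ]
offcut2 side 0.61 [225.8 198.6] [475.3 -73
[... 329 characters left out ...]
 tri [586.8  26.2  -2.5] 3.11
stop_grip side 0.9 [257.5 157.9] [595.4  45.9]
stop_grip top 0.55 [223.4 180.8] [593.1  35.3]
   tri [592.3  34.7  95.9] 0.27
pointer_tip side 0.75 [265.2 171.7] [617.9  22. ]
pointer_tip top 0.68 [225.3 174.3] [623.6  32.9]
   tri [623.   33.6  37.9] 0.74
rider_top side 0.4 [275.7 194.9] [628.4 -93.5]
wine side 0.84 [267.6 134. ] [689.2 325.2]
wine top 0.92 [143.2 158.3] [686.5 320.7]
   tri [686.7 319.9   3.1] 0.32
jar side 0.74 [293.1 295.3] [ 601.7 -430.1]
jar top 0.91 [360.4 186.9] [ 597.  -423.3]
   tri [ 601.7 -425.3   -7.4] 0.94
bowl side 0.62 [221.2 339.1] [ 411.6 -517.8]
bowl top 0.66 [388.7 246.8] [ 395.1 -513.5]
   tri [ 406.6 -514.8   -5.7] 3.32
1.6
```

Run:
```python
import pickle,cv2
cs=pickle.load(open("cs0.pkl","rb"))
def crop(n,x0,y0,w,h,f,out):
    im=cs[n]["img"][y0:y0+h,x0:x0+w,::-1]
    im=cv2.resize(im,None,fx=f,fy=f,interpolation=cv2.INTER_CUBIC)
    im=cv2.convertScaleAbs(im,alpha=1.5)
    for k in range(0,w,10):
        cv2.putText(im,str(x0+k),(k*f,8),0,.3,(255,255,255),1); cv2.line(im,(k*f,10),(k*f,14),(255,255,255),1)
    for k in range(0,h,10):
        cv2.putText(im,str(y0+k),(0,k*f+3),0,.3,(255,255,255),1); cv2.line(im,(20,k*f),(24,k*f),(255,255,255),1)
    cv2.imwrite(out,im)
crop("top",170,160,155,95,5,"pics/t1.png")
crop("side",190,140,110,115,5,"pics/s1.png")
crop("top",100,185,50,55,10,"pics/t2.png")
crop("side",195,100,50,45,12,"pics/s2.png")
```

```text
(no output)
```

View pics/t1.png

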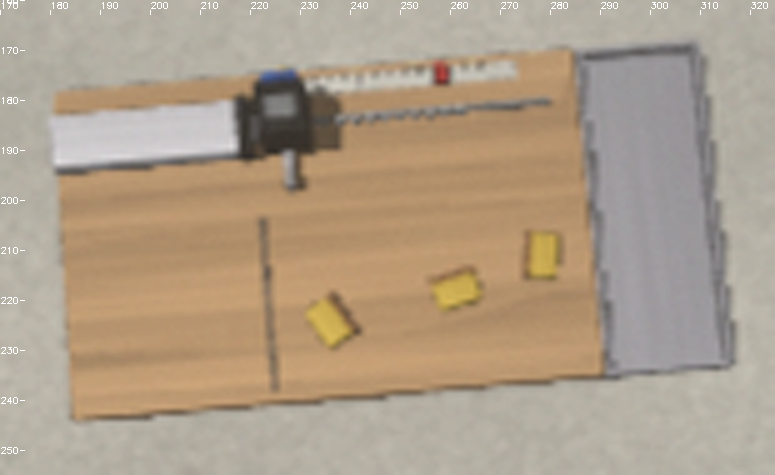

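View pics/s1.png

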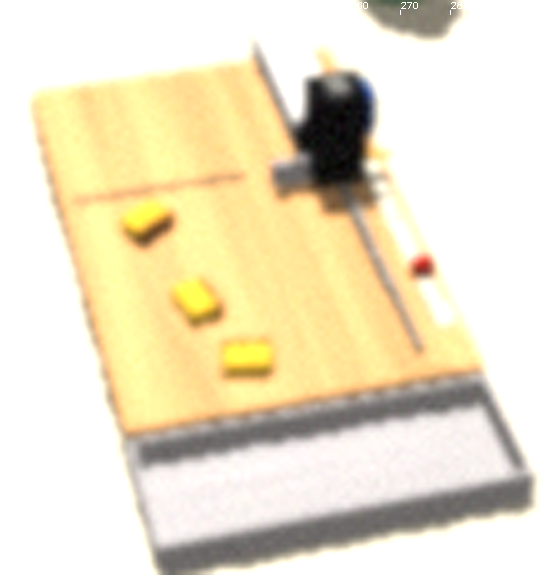

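View pics/t2.png

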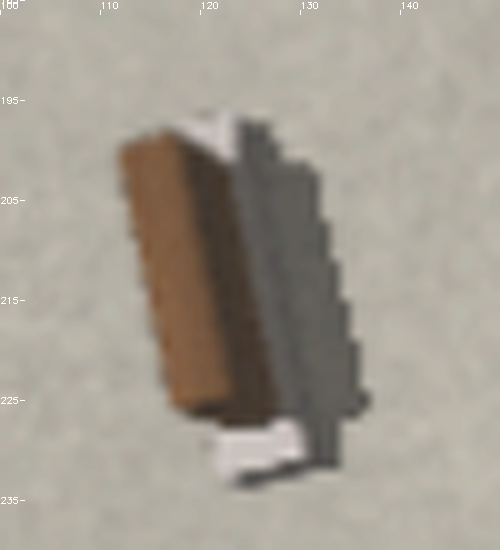

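View pics/s2.png

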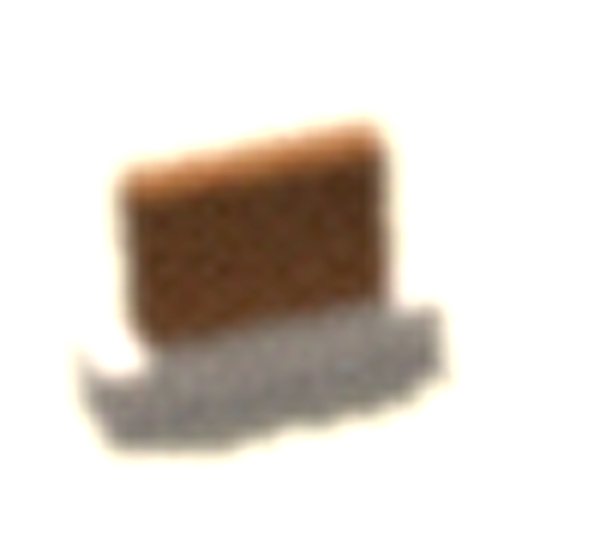

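```bash
cat > fit0.py <<'E'
from h import *
import pickle
cs=pickle.load(open("cs0.pkl","rb"))
def px(X,f,x0,y0): return ((X[0]+.5)/f-.5+x0,(X[1]+.5)/f-.5+y0)
T=lambda *X:px(X,5,170,160); S=lambda *X:px(X,5,190,140); T2=lambda *X:px(X,10,100,185); S2=lambda *X:px(X,12,195,100)
bo=[("top",(110,190,30),T(54,93)),("top",(-110,190,30),T(72,420)),("top",(110,-160,30),T(572,50)),("top",(-110,-160,30),T(604,377)),("top",(110,-245,24),T(697,43)),("top",(-110,-245,24),T(733,366)),
("side",(-110,190,30),S(34,93)),("side",(-110,-160,30),S(125,437)),("side",(110,-160,30),S(482,373)),("side",(110,-245,24),S(530,478)),("side",(-110,-245,24),S(155,550)),("side",(-110,-245,0),S(160,572))]
sc=[("top",(45,11,88),T2(120,150)),("top",(45,-11,88),T2(170,130)),("top",(-45,-11,88),T2(232,400)),("top",(-45,11,88),T2(172,402)),
("side",(-45,-11,88),S2(133,195)),("side",(45,-11,88),S2(382,155)),("side",(-60,-15,0),S2(118,448)),("side",(60,-15,0),S2(440,375))]
def fit(obs,p0):
    def f(p):
        r=[]
        for n,P,xy in obs:
            W=R.from_euler('z',p[2]).apply(P)+[p[0],p[1],0]
            r.append(proj(cs[n],W)[0]-xy)
        return np.ravel(r)
    s=least_squares(f,p0,loss="soft_l1"); return s.x,f(s.x).reshape(-1,2)
for nm,o,p0 in(("board",bo,(525,-20,0)),("scraper",sc,(490,370,0.1))):
    for sel in("side","top","both"):
        p,r=fit([q for q in o if sel in("both",q[0])],p0); print(nm,sel,np.round(p,3)); 
    print(np.round(r,1).tolist())
    if nm=="board":
        B=p
        for t in("T",):
            def inb(W): return R.from_euler('z',-B[2]).apply(W-[B[0],B[1],0])
            ri=[("top",T(441,73)),("side",S(422,265))]
            for n,xy in ri: print("rider",n,np.round(inb(atz(cs[n],xy,42)),1))
            for q in([463.5,-6.6,30],[506.4,-147,30],[476.4,-82,30]): print("off",np.round(inb(np.array(q)),1))
            print("stopgrip",np.round(inb(np.array([592.3,34.7,90])),1))
E
python3 fit0.py
```

```text
board side [ 5.24065e+02 -1.89740e+01  9.00000e-02]
board top [ 5.21645e+02 -1.41340e+01  9.80000e-02]
board both [ 5.22315e+02 -1.56360e+01  9.70000e-02]
[[-0.1, -0.4], [-0.1, 0.1], [0.8, -0.3], [0.7, -0.1], [0.8, -0.5], [0.6, 0.1], [-1.2, -0.9], [-0.6, -1.2], [0.7, -1.6], [0.8, -1.1], [-0.5, -0.6], [-1.1, 0.8]]
rider top [ 98.  -68.5  42. ]
rider side [ 96.3 -76.   42. ]
off [-57.7  14.7  30. ]
off [ -28.6 -129.2   30. ]
off [-52.1 -61.6  30. ]
stopgrip [74.5 43.3 90. ]
scraper side [4.87848e+02 3.69474e+02 2.81000e-01]
scraper top [4.88155e+02 3.72451e+02 2.81000e-01]
scraper both [4.88083e+02 3.71923e+02 2.79000e-01]
[[-0.8, -0.4], [0.9, -0.2], [0.6, -0.2], [-0.1, 1.4], [-0.2, 0.1], [0.8, -1.2], [-0.9, -0.0], [0.3, -0.5]]
```

```bash
cat >> fit0.py <<'E'
def wire(n,img,p,boxes,f,x0,y0,col):
    for (a,b,c,d,e,g) in boxes:
        V=np.array([[x,y,z] for x in(a,b) for y in(c,d) for z in(e,g)],float)
        W=R.from_euler('z',p[2]).apply(V)+[p[0],p[1],0]
        q=(proj(cs[n],W)-[x0,y0]+.5)*f-.5
        for i in range(8):
            for k in(1,2,4):
                j=i^k
                if j>i: cv2.line(img,tuple(int(v) for v in q[i]),tuple(int(v) for v in q[j]),col,1,cv2.LINE_AA)
BB=[(-110,110,-160,190,0,30),(-110,110,-245,-160,0,24),(52,88,60,190,30,56),(52,88,18,52,38,108),(27,53,32,38,31,54)]
SB=[(-60,60,-15,15,0,28),(-45,45,-11,11,28,88)]
if __name__=="__main__":
  for n,x0,y0,w,h,f,pp,bx,o in(("top",170,160,155,95,5,B,BB,"w1"),("side",190,140,110,115,5,B,BB,"w2"),("top",100,185,50,55,8,p,SB,"w3"),("side",195,100,50,45,10,p,SB,"w4")):
    im=cv2.resize(np.ascontiguousarray(cs[n]["img"][y0:y0+h,x0:x0+w,::-1]),None,fx=f,fy=f,interpolation=cv2.INTER_CUBIC)
    wire(n,im,pp,bx,f,x0,y0,(0,255,0)); cv2.imwrite(f"pics/{o}.png",im)
  a=cv2.imread("pics/w3.png");b=cv2.imread("pics/w4.png")[:440,:400];c=np.zeros((450,800,3),np.uint8);c[:440,:400]=a[:440,:400];c[:b.shape[0],400:400+b.shape[1]]=b;cv2.imwrite("pics/w34.png",c)
E
python3 fit0.py >/dev/null
```

```text
(no output)
```

View pics/w1.png

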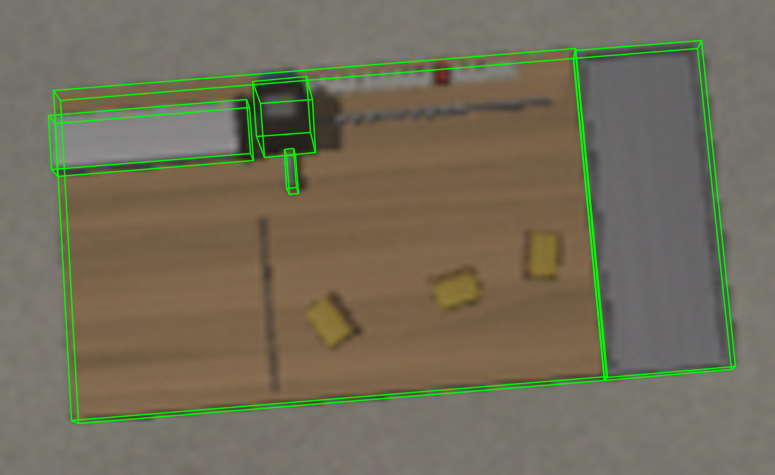

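View pics/w2.png

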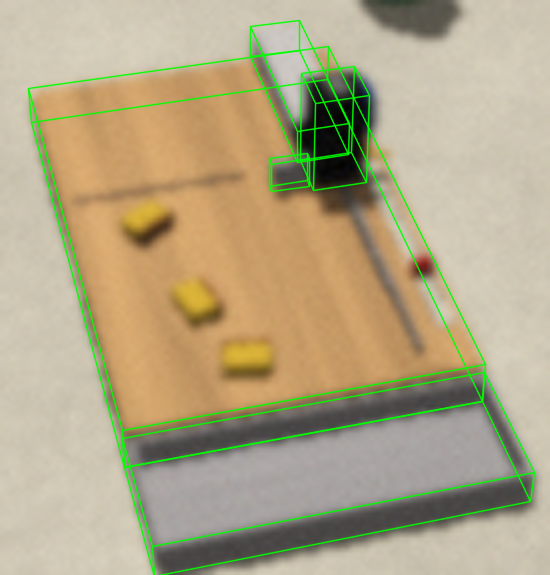

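View pics/w34.png

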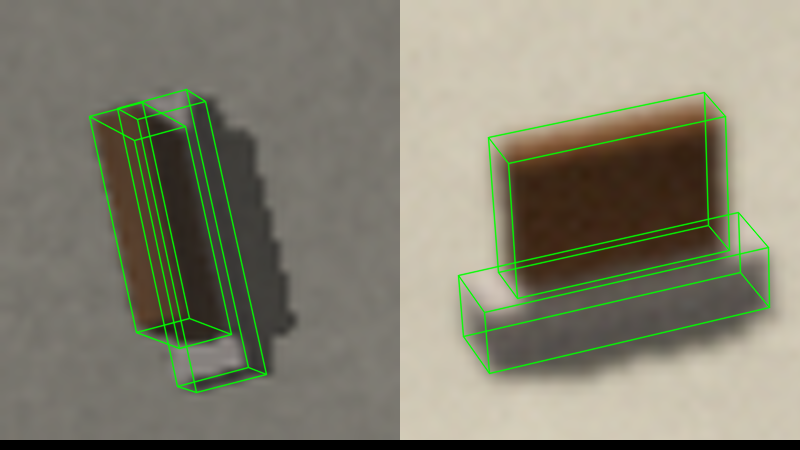

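```bash
cat > go.py <<'E'
import sys; from h import *
# usage: go.py x y z yaw : delta rows from measured pose
def go(x,y,z,yaw):
    s=manip.read_state(); p=np.array(s["eef_pos"]); M=R.from_euler('xyz',s["eef_rot"])
    G=R.from_euler('xyz',[-np.pi/2,0,yaw])
    print("t",round(s["clock"],2),"pos",np.round(p,1),"rot",np.round(s["eef_rot"],3),"gap",round(s["finger_gap"],1),"F",np.round(s["wrist_force"],1))
    print("row",np.round(M.inv().apply(np.array([x,y,z])-p),1),np.round(np.degrees((M.inv()*G).as_rotvec()),2))
if __name__=="__main__": go(*map(float,sys.argv[1:5]))
E
python3 go.py 488 371 140 0.279
```

```text
t 1.6 pos [192.1 515.4 227.5] rot [-1.571 -0.    -0.357] gap 94.1 F [ 0.1 -0.6  0.7]
row [327.7  87.5 -31.9] [ -0.   -36.43   0.  ]
```

```bash
python3 -m jog '[327.7,87.5,-31.9,0,-36.43,0,327.7,87.5,-31.9,0,-36.43,0,327.7,87.5,-31.9,0,-36.43,0,327.7,87.5,-31.9,0,-36.43,0,327.7,87.5,-31.9,0,-36.43,0,327.7,87.5,-31.9,0,-36.43,0,327.7,87.5,-31.9,0,-36.43,0,327.7,87.5,-31.9,0,-36.43,0,327.7,87.5,-31.9,0,-36.43,0,327.7,87.5,-31.9,0,-36.43,0]' 94
cat > snap.py <<'E'
import sys; from h import *
# name cam x0 y0 w h f
n,o=sys.argv[1:3]; x0,y0,w,h,f=map(int,sys.argv[3:8])
c=manip.camera(n); im=c["img"]
import pickle; pickle.dump(c,open(f"pics/{o}.pkl","wb"))
im=cv2.resize(np.ascontiguousarray(im[y0:y0+h,x0:x0+w,::-1]),None,fx=f,fy=f,interpolation=cv2.INTER_CUBIC)
cv2.imwrite(f"pics/{o}.png",cv2.convertScaleAbs(im,alpha=1.3))
E
python3 snap.py side a1 170 60 120 100 6; python3 snap.py top a2 80 150 110 100 6; python3 go.py 488 371 65 0.279
```

```text
clock: 2.43
eef_pos: [490.9, 368.2, 138.1]
eef_rot: [-1.572, 0.002, 0.275]
wrist_force: [-0.7, -0.1, -0.8]
finger_gap: 93.9
t 2.53 pos [488.2 370.6 139.5] rot [-1.571e+00  1.000e-03  2.780e-01] gap 94.2 F [-0.6  0.9  0.4]
row [ 0.  74.5  0.4] [ 0.01 -0.07 -0.05]
```

View pics/a1.png

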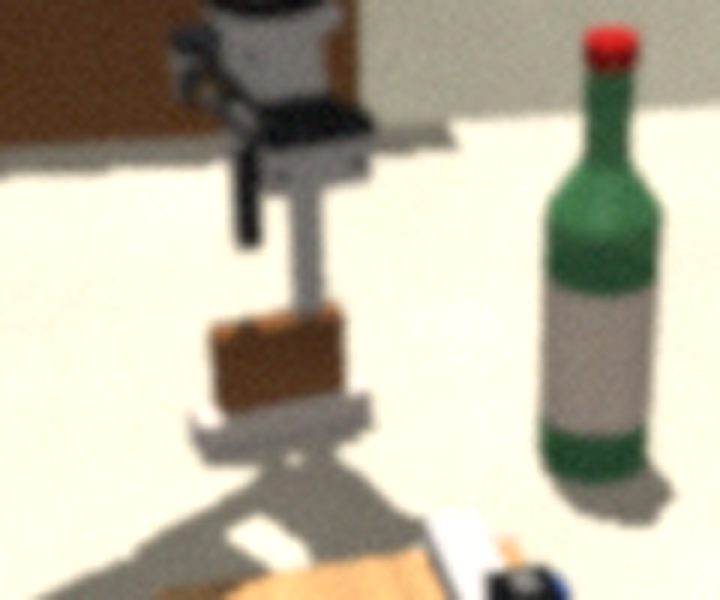

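View pics/a2.png

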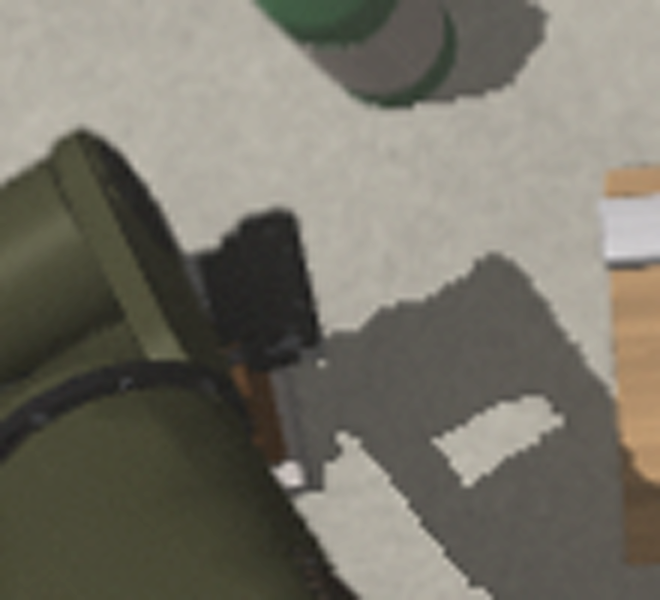

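```bash
python3 -m jog '[0,25,0.2,0,0,0,0,50,0.4,0,0,0,0,65,0.4,0,0,0,0,74.5,0.4,0,0,0,0,74.5,0.4,0,0,0,0,74.5,0.4,0,0,0]' 94
python3 -m jog '[0,0,0,0,0,0,0,0,0,0,0,0,0,0,0,0,0,0,0,0,0,0,0,0,0,0,0,0,0,0,0,0,0,0,0,0,0,0,0,0,0,0,0,0,0,0,0,0]' 0 40
python3 go.py 488 371 65 0.279
```

```text
clock: 3.03
eef_pos: [487.6, 372.1, 66.2]
eef_rot: [-1.571, -0.001, 0.28]
wrist_force: [0.6, 0.2, 0.3]
finger_gap: 94.1
clock: 3.7
eef_pos: [487.9, 371.3, 65.4]
eef_rot: [-1.571, 0.0, 0.279]
wrist_force: [0.5, 0.5, -0.0]
finger_gap: 44.0
t 3.7 pos [487.9 371.3  65.4] rot [-1.571  0.     0.279] gap 44.0 F [ 0.5  0.5 -0. ]
row [-0.   0.4 -0.4] [-0.   -0.01 -0.  ]
```

```bash
python3 -m jog '[0,0,0,0,0,0,0,0,0,0,0,0,0,0,0,0,0,0,0,0,0,0,0,0,0,0,0,0,0,0,0,0,0,0,0,0,0,0,0,0,0,0,0,0,0,0,0,0]' 0 40
python3 go.py 488 371 65 0.279
python3 -c "
from h import *
B=(522.3,-15.6,.097)
for y in(64,-178): print(R.from_euler('z',B[2]).apply([-43,y,0])+[B[0],B[1],0])"
```

```text
clock: 4.37
eef_pos: [487.9, 371.4, 65.4]
eef_rot: [-1.571, 0.0, 0.279]
wrist_force: [-0.2, 0.9, -1.4]
finger_gap: 22.1
t 4.37 pos [487.9 371.4  65.4] rot [-1.571  0.     0.279] gap 22.1 F [-0.2  0.9 -1.4]
row [ 0.   0.4 -0.4] [ 0.    0.   -0.01]
[473.30386553  43.93468575   0.        ]
[ 496.7410717  -196.92771764    0.        ]
```

```bash
python3 -m jog '[0,-20,0,0,0,0,0,-50,0,0,0,0,0,-80,0,0,0,0,0,-80,0,0,0,0,0,-80,0,0,0,0]'
python3 go.py 473.3 44 135 0.097
```

```text
clock: 4.78
eef_pos: [488.3, 371.7, 146.6]
eef_rot: [-1.57, -0.002, 0.279]
wrist_force: [-0.4, -0.2, -3.1]
finger_gap: 21.7
t 4.78 pos [488.3 371.7 146.6] rot [-1.57  -0.002  0.279] gap 21.7 F [-0.4 -0.2 -3.1]
row [-104.7   11.2 -310.9] [-0.05 10.43  0.13]
```

```bash
python3 -m jog '[-9,0,-27,0,1,0,-22,0,-65,0,2.5,0,-35,3,-104,0,4,0,-48,5,-143,0,5,0,-61,7,-181,0,6,0,-74,8,-220,0,8,0,-87,10,-258,0,9,0,-97,11,-290,0,10,0,-104.7,11.2,-311,0,10.43,0,-104.7,11.2,-311,0,10.43,0]'
python3 -m jog '[0,0,0,0,0,0,0,0,0,0,0,0]'
python3 snap.py side b1 190 120 120 100 6; python3 snap.py top b2 150 140 140 110 5;python3 go.py 473.3 44 97 0.097
```

```text
clock: 5.62
eef_pos: [471.8, 40.2, 132.7]
eef_rot: [-1.571, 0.003, 0.093]
wrist_force: [-0.2, -0.0, -1.8]
finger_gap: 21.8
clock: 5.78
eef_pos: [472.5, 44.0, 133.4]
eef_rot: [-1.571, 0.001, 0.097]
wrist_force: [-0.7, 0.9, -1.2]
finger_gap: 21.8
t 5.88 pos [472.7  44.4 133.7] rot [-1.571e+00  1.000e-03  9.800e-02] gap 21.5 F [-0.1  0.  -3.2]
row [ 0.6 36.7 -0.5] [-0.01  0.07 -0.05]
```

View pics/b1.png

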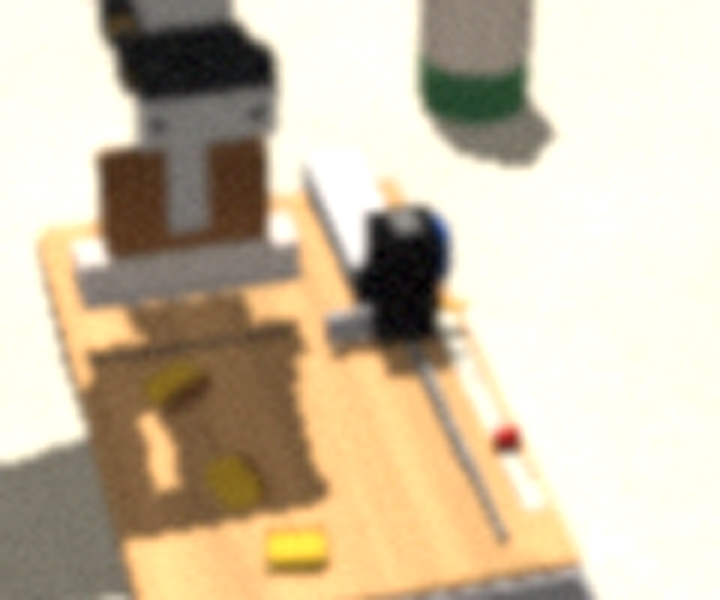

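View pics/b2.png

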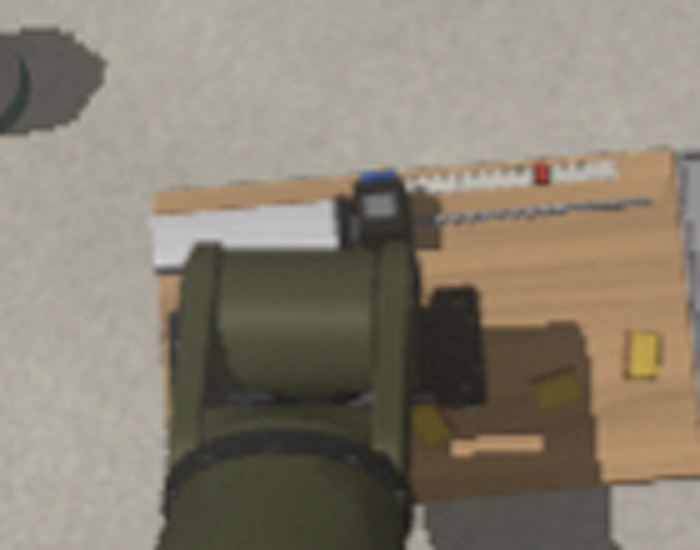

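```bash
python3 -m jog '[0.6,12,-0.5,0,0,0,0.6,25,-0.5,0,0,0,0.6,33,-0.5,0,0,0,0.6,36.7,-0.5,0,0,0,0.6,36.7,-0.5,0,0,0,0.6,36.7,-0.5,0,0,0]'
python3 snap.py side c1 190 120 120 100 6;python3 go.py 496.7 -197 97 0.097
```

```text
clock: 6.38
eef_pos: [473.7, 43.4, 97.8]
eef_rot: [-1.571, -0.0, 0.098]
wrist_force: [-0.1, 0.7, -1.4]
finger_gap: 22.0
t 6.43 pos [473.8  43.3  98. ] rot [-1.571e+00 -1.000e-03  9.700e-02] gap 21.9 F [ 0.4  0.1 -1.7]
row [  -0.6    1.  -241.4] [0.   0.02 0.03]
```

View pics/c1.png

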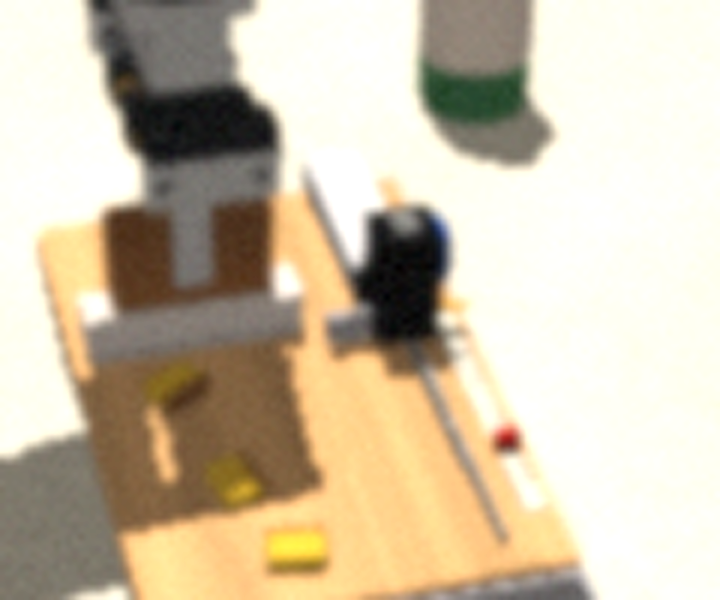

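```bash
python3 -m jog '[-0.6,1,-4,0,0,0,-0.6,1,-11,0,0,0,-0.6,1,-20,0,0,0,-0.6,1,-30,0,0,0,-0.6,1,-40,0,0,0,-0.6,1,-50,0,0,0,-0.6,1,-60,0,0,0,-0.6,1,-70,0,0,0,-0.6,1,-80,0,0,0,-0.6,1,-90,0,0,0]'
python3 -m jog '[0,0,-10,0,0,0,0,0,-20,0,0,0,0,0,-30,0,0,0,0,0,-40,0,0,0,0,0,-50,0,0,0,0,0,-60,0,0,0,0,0,-70,0,0,0,0,0,-80,0,0,0,0,0,-90,0,0,0,0,0,-97,0,0,0]'
python3 go.py 496.7 -197 97 0.097;python3 snap.py side d1 190 140 120 100 6
```

```text
clock: 7.27
eef_pos: [481.7, -47.6, 96.5]
eef_rot: [-1.571, 0.0, 0.097]
wrist_force: [-0.0, 0.4, -2.0]
finger_gap: 22.0
clock: 8.1
eef_pos: [491.2, -144.2, 96.5]
eef_rot: [-1.571, -0.0, 0.097]
wrist_force: [-0.2, -0.1, -1.9]
finger_gap: 21.6
t 8.1 pos [ 491.2 -144.2   96.5] rot [-1.571 -0.     0.097] gap 21.6 F [-0.2 -0.1 -1.9]
row [  0.4  -0.5 -53. ] [ 0.01 -0.02  0.  ]
```

View pics/d1.png

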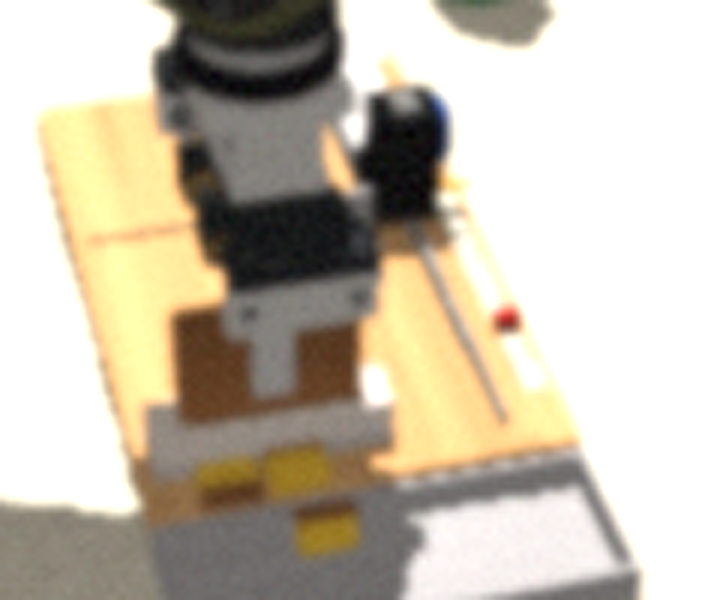

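```bash
python3 -m jog '[0,0,-6,0,0,0,0,0,-14,0,0,0,0,0,-23,0,0,0,0,0,-32,0,0,0,0,0,-40,0,0,0,0,0,-48,0,0,0,0,0,-53,0,0,0,0,0,-55,0,0,0,0,0,-55,0,0,0,0,0,-55,0,0,0]'
python3 snap.py side e1 190 140 120 100 6;python3 snap.py top e2 200 140 140 110 5; python3 go.py 474 44 140 0.097
```

```text
clock: 8.98
eef_pos: [496.4, -197.7, 96.5]
eef_rot: [-1.571, 0.0, 0.097]
wrist_force: [0.0, 0.0, -1.8]
finger_gap: 21.8
t 9.08 pos [ 496.4 -197.5   96.6] rot [-1.571  0.     0.097] gap 22.0 F [ 0.4  0.6 -2.8]
row [  1.2 -43.4 242.5] [-0.    0.01 -0.  ]
```

View pics/e1.png

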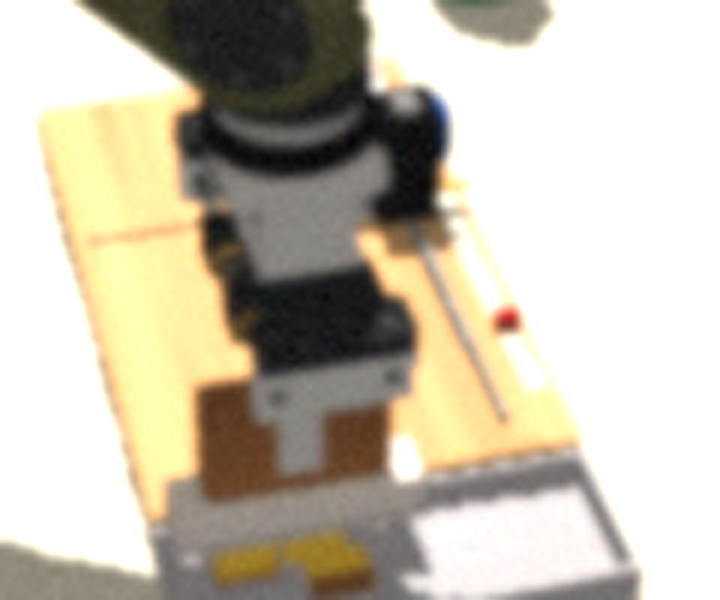

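View pics/e2.png

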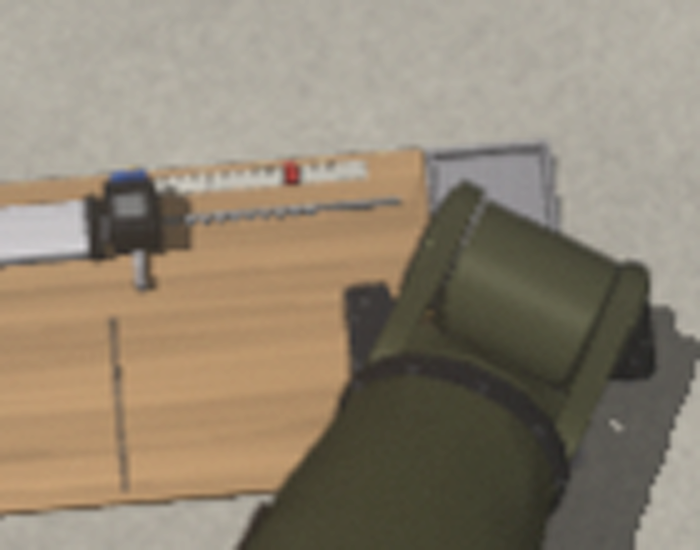

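```bash
python3 -m jog '[0,-20,0,0,0,0,0,-44,0,0,0,0,0,-44,20,0,0,0,0,-44,58,0,0,0,0,-44,98,0,0,0,0,-44,138,0,0,0,0,-44,178,0,0,0,0,-44,215,0,0,0,0,-44,240,0,0,0,0,-44,242,0,0,0]'
python3 snap.py side f1 220 190 90 70 8;python3 snap.py top f2 200 140 140 110 5; python3 go.py 488 371 140 0.279
```

```text
clock: 9.92
eef_pos: [472.3, 46.8, 140.7]
eef_rot: [-1.57, -0.0, 0.101]
wrist_force: [0.5, -0.8, -3.0]
finger_gap: 21.8
t 10.02 pos [472.8  44.  140.7] rot [-1.571 -0.     0.099] gap 21.8 F [ 0.  -0.1 -3.1]
row [ 47.6   0.7 323.9] [ 1.000e-02 -1.029e+01  1.000e-02]
```

View pics/f1.png

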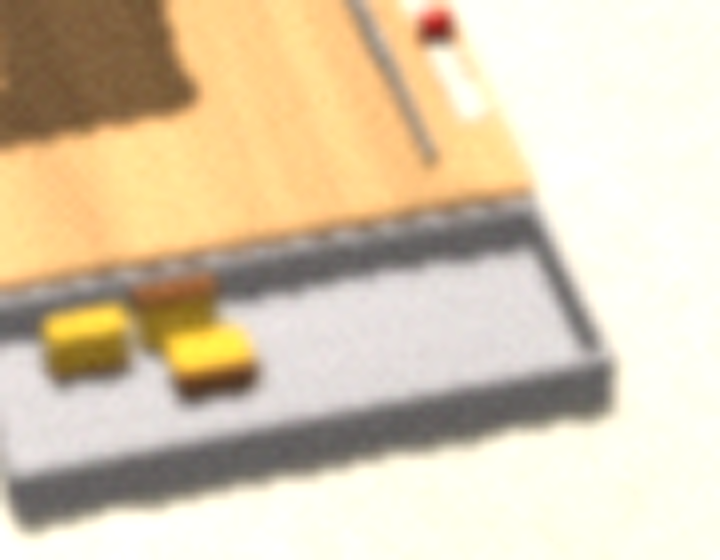

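View pics/f2.png

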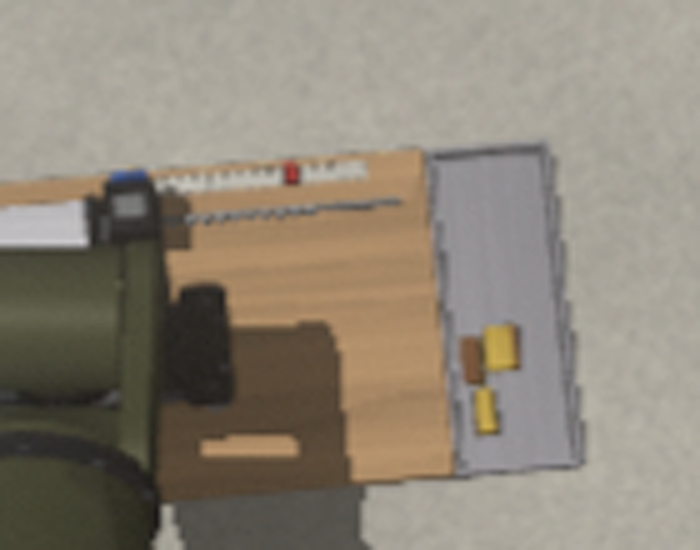

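All three offcuts lie in the tray (side-crop x 45–255, y 280–390). Taking the scraper back.

```bash
python3 -m jog '[4,0,25,0,-1,0,10,0,62,0,-2.5,0,16,0,102,0,-4,0,22,0,142,0,-5,0,28,0,182,0,-6.5,0,34,0,222,0,-8,0,40,0,262,0,-9,0,44,0,297,0,-10,0,47.6,0,318,0,-10.3,0,47.6,0,324,0,-10.3,0]'
python3 -m jog '[0,0,0,0,0,0,0,0,0,0,0,0,0,0,0,0,0,0]'
python3 go.py 488 371 66.4 0.279
```

```text
clock: 10.85
eef_pos: [489.3, 372.1, 140.0]
eef_rot: [-1.571, 0.0, 0.279]
wrist_force: [-0.2, -0.2, -2.0]
finger_gap: 22.1
clock: 11.1
eef_pos: [489.5, 368.6, 140.5]
eef_rot: [-1.571, 0.0, 0.275]
wrist_force: [-0.1, -0.7, -2.1]
finger_gap: 22.1
t 11.1 pos [489.5 368.6 140.5] rot [-1.571  0.     0.275] gap 22.1 F [-0.1 -0.7 -2.1]
row [-0.7 74.1  2.8] [ 0.02 -0.22 -0.01]
```

```bash
python3 -m jog '[0,20,0,0,0,0,0,45,0,0,0,0,0,62,0,0,0,0,0,70,0,0,0,0,0,73,0,0,0,0,0,74.5,0,0,0,0,0,74.5,0,0,0,0,0,74.5,0,0,0,0]'
python3 go.py 488 371 65.4 0.279
```

```text
clock: 11.77
eef_pos: [489.5, 370.3, 67.2]
eef_rot: [-1.57, -0.002, 0.277]
wrist_force: [-0.5, 0.8, -1.7]
finger_gap: 21.8
t 11.77 pos [489.5 370.3  67.2] rot [-1.57  -0.002  0.277] gap 21.8 F [-0.5  0.8 -1.7]
row [-1.2  1.8  1.1] [-0.03 -0.14  0.09]
```

```bash
python3 -m jog '[0,0.7,0,0,0,0,0,1.2,0,0,0,0,0,1.6,0,0,0,0,0,1.8,0,0,0,0,0,1.8,0,0,0,0]'
python3 go.py 488 371 65.4 0.279
```

```text
clock: 12.18
eef_pos: [489.2, 370.4, 65.4]
eef_rot: [-1.571, -0.001, 0.277]
wrist_force: [-1.9, -0.7, 6.5]
finger_gap: 21.9
t 12.18 pos [489.2 370.4  65.4] rot [-1.571e+00 -1.000e-03  2.770e-01] gap 21.9 F [-1.9 -0.7  6.5]
row [-1.  -0.   0.9] [-0.01 -0.12  0.06]
```

```bash
python3 -m jog '[0,0,0,0,0,0,0,0,0,0,0,0,0,0,0,0,0,0,0,0,0,0,0,0,0,0,0,0,0,0,0,0,0,0,0,0,0,0,0,0,0,0,0,0,0,0,0,0,0,0,0,0,0,0]' 80
python3 -m jog '[0,-20,0,0,0,0,0,-50,0,0,0,0,0,-90,0,0,0,0,0,-115,0,0,0,0,0,-115,0,0,0,0]'
python3 snap.py side g1 170 60 120 100 6
python3 - <<'E'
from h import *
import runpy,pickle
B=(522.3,-15.6,.097)
print(R.from_euler('z',B[2]).apply([70+2.5,35,88])+[B[0],B[1],0])
E
python3 go.py 590 26 180 -1.474
```

```text
clock: 12.93
eef_pos: [489.0, 370.2, 64.3]
eef_rot: [-1.571, 0.0, 0.277]
wrist_force: [0.2, -0.2, 0.1]
finger_gap: 77.9
clock: 13.35
eef_pos: [490.5, 371.2, 185.4]
eef_rot: [-1.568, -0.008, 0.277]
wrist_force: [-0.5, -0.1, 1.2]
finger_gap: 79.9
[591.06951252  26.25694862  88.        ]
t 13.4 pos [489.8 370.7 182.1] rot [-1.569 -0.005  0.277] gap 80.2 F [-0.3  0.1 -1.4]
row [   2.2    1.6 -359. ] [ -0.31 100.31   0.12]
```

View pics/g1.png

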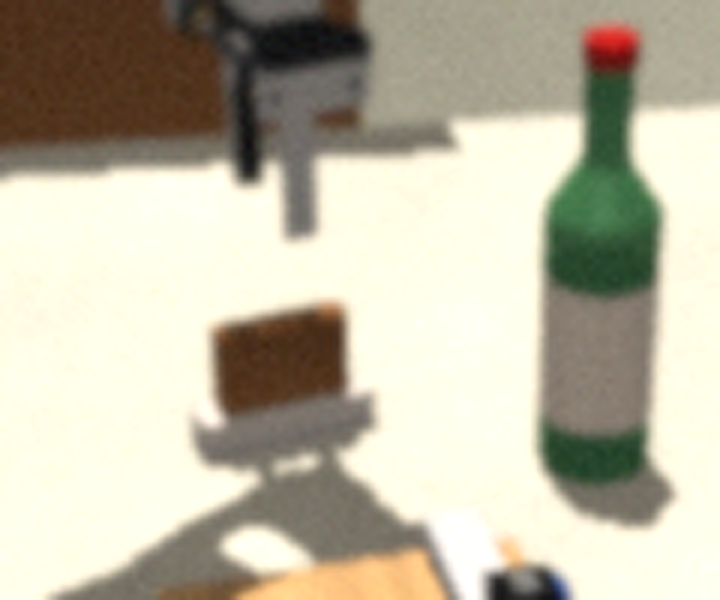

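```bash
python3 -m jog '[0,0,-25,0,7,0,0,0,-50,0,14,0,0,0,-76,0,21,0,0,0,-102,0,28,0,0,0,-128,0,35,0,1,0,-154,0,42,0,1,0,-180,0,49,0,1,0,-206,0,56,0,1,0,-232,0,63,0,1,0,-258,0,70,0]' 72
python3 go.py 590.5 26 180 -1.474
```

```text
clock: 14.23
eef_pos: [560.1, 120.9, 177.7]
eef_rot: [-1.573, 0.001, -0.951]
wrist_force: [-0.3, 0.7, 0.3]
finger_gap: 71.9
t 14.23 pos [560.1 120.9 177.7] rot [-1.573e+00  1.000e-03 -9.510e-01] gap 71.9 F [-0.3  0.7  0.3]
row [ 94.9  -2.3 -30.4] [ 0.12 29.97 -0.03]
```

```bash
python3 -m jog '[20,0,-7,0,6,0,40,0,-13,0,12,0,60,0,-19,0,18,0,78,0,-25,0,24,0,90,0,-29,0,29,0,94.9,-2,-30.4,0,30,0,94.9,-2,-30.4,0,30,0,94.9,-2,-30.4,0,30,0]' 72
python3 go.py 590.5 26 150 -1.474
python3 snap.py side h1 210 110 90 90 6;python3 snap.py top h2 170 130 140 110 5
```

```text
clock: 14.9
eef_pos: [591.1, 27.9, 180.6]
eef_rot: [-1.572, 0.0, -1.466]
wrist_force: [-0.3, -0.2, 0.3]
finger_gap: 71.9
t 14.9 pos [591.1  27.9 180.6] rot [-1.572  0.    -1.466] gap 71.9 F [-0.3 -0.2  0.3]
row [ 1.9 30.6 -0.8] [ 0.05  0.47 -0.01]
```

View pics/h1.png

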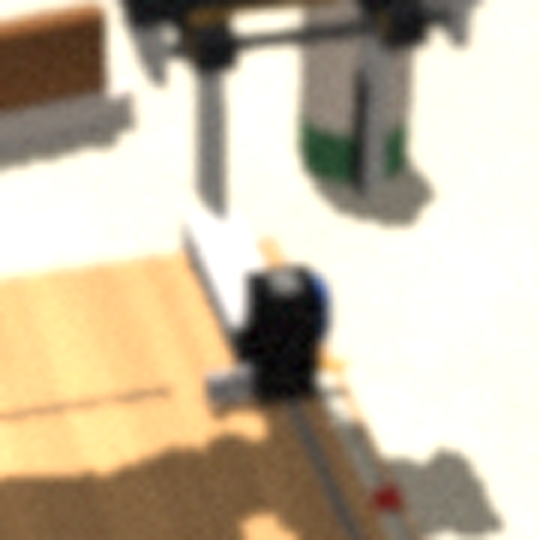

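View pics/h2.png

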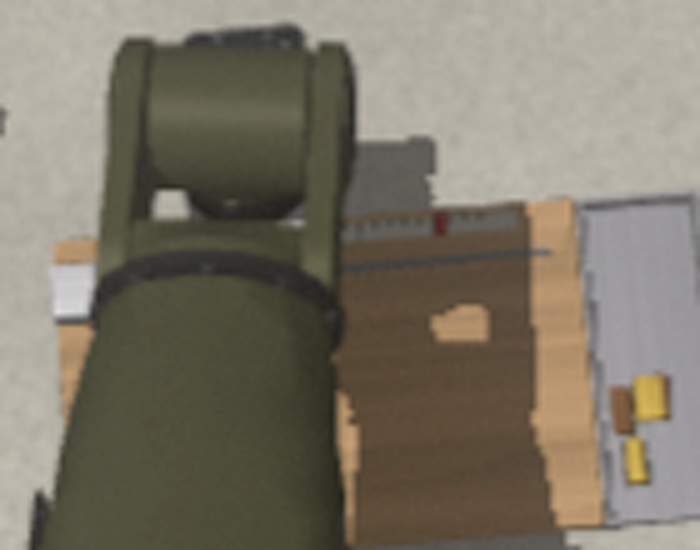

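```bash
python3 -m jog '[1,20,-0.4,0,0.4,0,1.5,45,-0.8,0,0.4,0,1.9,58,-0.8,0,0.4,0,1.9,65,-0.8,0,0.4,0,1.9,65,-0.8,0,0.4,0,1.9,65,-0.8,0,0.4,0]' 72
python3 go.py 590.5 26 91 -1.474
python3 snap.py side i1 210 110 90 90 6
```

```text
clock: 15.5
eef_pos: [591.0, 26.0, 116.8]
eef_rot: [-1.57, -0.0, -1.474]
wrist_force: [-0.8, 0.4, 0.6]
finger_gap: 71.6
t 15.5 pos [591.   26.  116.8] rot [-1.57  -0.    -1.474] gap 71.6 F [-0.8  0.4  0.6]
row [-0.1 25.8 -0.5] [-0.03 -0.02  0.  ]
```

View pics/i1.png

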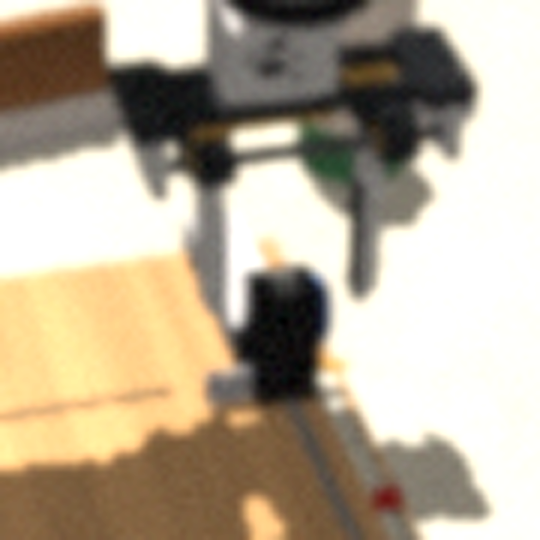

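```bash
python3 -m jog '[0,10,0,0,0,0,0,20,0,0,0,0,0,25.8,0,0,0,0,0,25.8,0,0,0,0,0,25.8,0,0,0,0]' 72
python3 -m jog '[0,0,0,0,0,0,0,0,0,0,0,0,0,0,0,0,0,0,0,0,0,0,0,0,0,0,0,0,0,0,0,0,0,0,0,0,0,0,0,0,0,0,0,0,0,0,0,0,0,0,0,0,0,0]' 0 40
python3 go.py 590.5 26 91 -1.474
python3 snap.py side j1 210 110 90 90 6
```

```text
clock: 15.97
eef_pos: [590.6, 25.6, 90.0]
eef_rot: [-1.572, 0.0, -1.476]
wrist_force: [0.4, 0.9, 0.4]
finger_gap: 71.6
clock: 16.72
eef_pos: [589.3, 25.4, 90.7]
eef_rot: [-1.574, 0.0, -1.475]
wrist_force: [-17.7, -2.0, 10.6]
finger_gap: 35.6
t 16.72 pos [589.3  25.4  90.7] rot [-1.574  0.    -1.475] gap 35.6 F [-17.7  -2.   10.6]
row [-0.5 -0.3  1.2] [ 0.21 -0.08 -0.  ]
```

View pics/j1.png

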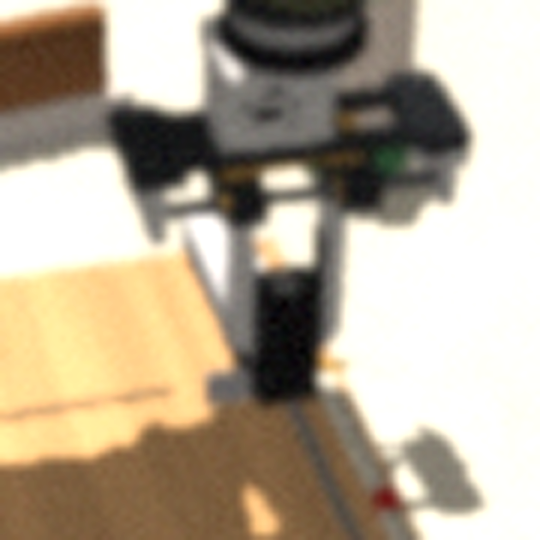

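```bash
python3 -m jog '[0,-0.2,-0.6,0,0,0,0,-0.4,-1.2,0,0,0,0,-0.4,-1.2,0,0,0,0,-0.4,-1.2,0,0,0]' 0 40
python3 go.py 589.3 26 91 -1.474
```

```text
clock: 17.1
eef_pos: [589.2, 25.4, 90.8]
eef_rot: [-1.572, -0.0, -1.475]
wrist_force: [-5.4, -1.7, 1.4]
finger_gap: 35.8
t 17.1 pos [589.2  25.4  90.8] rot [-1.572 -0.    -1.475] gap 35.8 F [-5.4 -1.7  1.4]
row [-0.6 -0.2  0.1] [ 0.05 -0.08  0.  ]
```

```bash
python3 -m jog '[2,0,0,0,0,0,5,0,0,0,0,0,9,0,0,0,0,0,14,0,0,0,0,0,19,0,0,0,0,0,24,0,0,0,0,0,29,0,0,0,0,0,34,0,0,0,0,0,38,0,0,0,0,0,40,0,0,0,0,0]' 0 40
python3 go.py 593 -14 91 -1.474
```

```text
clock: 17.93
eef_pos: [593.2, -14.4, 90.8]
eef_rot: [-1.572, 0.0, -1.476]
wrist_force: [-5.5, 3.4, 0.1]
finger_gap: 35.7
t 17.93 pos [593.2 -14.4  90.8] rot [-1.572  0.    -1.476] gap 35.7 F [-5.5  3.4  0.1]
row [-0.5 -0.2 -0.1] [ 0.04 -0.09 -0.03]
```

```bash
python3 -m jog '[3,0,0,0,0,0,7,0,0,0,0,0,12,0,0,0,0,0,17,0,0,0,0,0,22,0,0,0,0,0,27,0,0,0,0,0,32,0,0,0,0,0,36,0,0,0,0,0,39,0,0,0,0,0,40,0,0,0,0,0]' 0 40
python3 -m jog '[0,0,0,0,0,0,0,0,0,0,0,0]'
python3 go.py 597 -54 91 -1.474
python3 snap.py side k1 240 140 60 60 9;python3 snap.py top k2 200 140 110 80 7
python3 - <<'E'
from h import *
for n in("side","top"):
    c=manip.camera(n)
    for t in("pointer_tip","rider_top","stop_grip"):
        print(n,t,[(round(k["score"],2),np.round(k["xy"],1)) for k in manip.tip_of(t,c)[:2]], [(round(k["score"],2),np.round(k["xy"],1)) for k in manip.masks_of(t,c)[:2]])
E
```

```text
clock: 18.77
eef_pos: [597.1, -54.4, 90.8]
eef_rot: [-1.571, 0.0, -1.476]
wrist_force: [-2.8, 2.9, 1.3]
finger_gap: 35.7
clock: 18.93
eef_pos: [597.1, -54.2, 90.8]
eef_rot: [-1.571, -0.0, -1.476]
wrist_force: [-3.6, 1.0, 1.0]
finger_gap: 35.9
t 18.93 pos [597.1 -54.2  90.8] rot [-1.571 -0.    -1.476] gap 35.9 F [-3.6  1.   1. ]
row [-0.2 -0.2 -0.1] [ 0.01 -0.09  0.  ]
side pointer_tip [(0.73, array([273.2, 185.7])), (0.6, array([260. , 198.4]))] [(0.73, array([261.3, 183.8]))]
side rider_top [(0.38, array([274.1, 194.4]))] []
side stop_grip [(0.59, array([262.6, 173.8]))] [(0.69, array([237.5, 225.4])), (0.57, array([262.6, 181.3]))]
top pointer_tip [] []
top rider_top [] []
top stop_grip [(0.47, array([295.7, 220.9]))] []
```

View pics/k1.png

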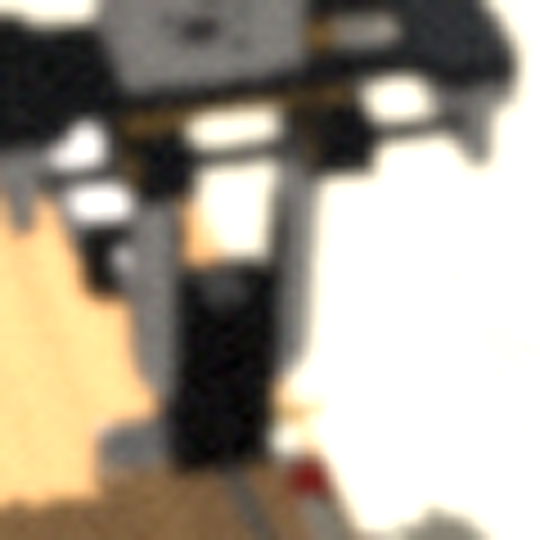

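View pics/k2.png

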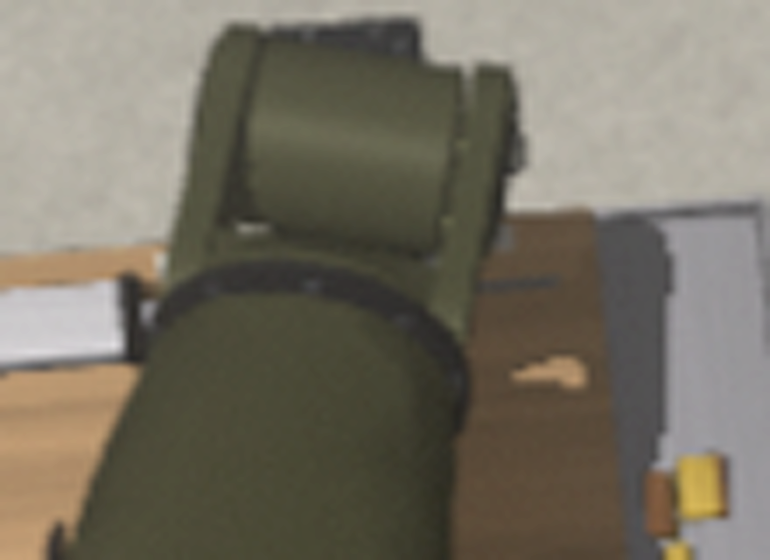

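```bash
cat > edge.py <<'E'
from h import *
import pickle
from scipy.ndimage import map_coordinates
cs=pickle.load(open("cs0.pkl","rb"))
B=(522.3,-15.6,.097)
def W(P,B=B): return R.from_euler('z',B[2]).apply(P)+[B[0],B[1],0]
def inb(P): return R.from_euler('z',-B[2]).apply(P-np.array([B[0],B[1],0]))
for n,c in (("top",cs["top"]),("side",cs["side"])):
    img=c["img"].astype(float)
    for (ye,z,xs) in((190,30,range(-100,45,5)),(-160,30,range(-100,105,5)),(-245,24,range(-100,105,5))):
        out=[]
        for x in xs:
            t=np.arange(ye-15,ye+15.1,.5)
            q=proj(c,W(np.array([[x,y,z] for y in t],float)))
            pr=np.stack([map_coordinates(img[:,:,k],[q[:,1],q[:,0]],order=1) for k in range(3)],1)
            if ye==-245: pr=pr.mean(1,keepdims=True)
            g=np.linalg.norm(np.gradient(pr,axis=0),axis=1); 
            g=np.convolve(g,np.ones(5)/5,'same'); g[:4]=0;g[-4:]=0; g=np.clip(g-0.5*g.max(),0,None)
            out.append((g*t).sum()/g.sum())
        out=np.array(out);k=np.polyfit(list(xs),out,1)
        print(n,ye,"median",round(np.median(out),1),"fit at x=0",round(k[1],2),"slope",round(k[0],4),"std",round((out-np.polyval(k,list(xs))).std(),2))
    im=img; red=(im[:,:,0]>1.6*im[:,:,1])&(im[:,:,0]>1.6*im[:,:,2])
    p0=proj(c,W(np.array([[98,-72,42.]])))[0]
    yy,xx=np.mgrid[:384,:512]; m=(abs(xx-p0[0])<8)&(abs(yy-p0[1])<8)
    w=np.clip(im[:,:,0]-1.2*np.maximum(im[:,:,1],im[:,:,2]),0,None)*m
    u=(w*xx).sum()/w.sum(),(w*yy).sum()/w.sum()
    print(n,"red px",np.round(u,2),"board @42",np.round(inb(atz(c,u,42)),1),"@36",np.round(inb(atz(c,u,36)),1),"N",(w>20).sum())
    print(np.round(proj(c,W(np.array([[98,-70,42.],[98,-75,42.]]))),2).tolist())
E
python3 edge.py
```

```text
top 190 median 190.3 fit at x=0 190.5 slope 0.0042 std 0.64
top -160 median -161.4 fit at x=0 -161.21 slope 0.0057 std 2.03
top -245 median -243.2 fit at x=0 -243.15 slope 0.005 std 1.54
top red px [257.9  175.11] board @42 [ 94.9 -68.6  42. ] @36 [ 96.2 -68.7  36. ] N 11
[[258.25, 174.17], [259.75, 174.05]]
side 190 median 186.6 fit at x=0 186.61 slope 0.0042 std 0.68
side -160 median -162.2 fit at x=0 -162.16 slope 0.0043 std 1.11
side -245 median -246.3 fit at x=0 -246.37 slope 0.0019 std 0.31
side red px [272.39 192.9 ] board @42 [ 91.1 -76.1  42. ] @36 [ 93.4 -69.5  36. ] N 17
[[273.92, 191.31], [274.41, 192.31]]
```

```bash
cat > rect.py <<'E'
from h import *
import pickle
from scipy.ndimage import map_coordinates
B=(522.3,-15.6,.1015)
def W(P): return R.from_euler('z',B[2]).apply(P)+[B[0],B[1],0]
L=[pickle.load(open("cs0.pkl","rb"))["top"]]+[pickle.load(open(f"pics/{k}.pkl","rb")) for k in("a2","b2","e2","f2")]
ys=np.arange(60,-180,-0.33); xs=np.arange(115,20,-0.5)
X,Y=np.meshgrid(xs,ys,indexing='ij')
acc=0
for c in L:
    q=proj(c,W(np.stack([X.ravel(),Y.ravel(),np.full(X.size,31.)],1)))
    r=np.stack([map_coordinates(c["img"][:,:,k].astype(float),[q[:,1],q[:,0]],order=3).reshape(X.shape) for k in range(3)],2)
    acc=acc+r/len(L)
    row=r[(xs<102)&(xs>94)].mean(0); w=np.clip(row[:,0]-1.25*np.maximum(row[:,1],row[:,2]),0,None)*(abs(ys+70)<15)
    print("red y",round((w*ys).sum()/w.sum(),2),np.round(c["origin"],1))
np.save("acc.npy",acc)
im=np.clip(acc*1.5,0,255).astype(np.uint8)[:,:,::-1].copy()
im=cv2.resize(im,None,fx=1.1,fy=2.2)
for y in range(50,-180,-10):
    k=int((60-y)/.33*1.1); cv2.line(im,(k,0),(k,8),(0,0,255) if y%50==0 else (255,255,255),1)
cv2.imwrite("pics/rect.png",im); print(im.shape)
row=acc[(xs<103)&(xs>99)].mean((0,2)); row2=acc[(xs<98)&(xs>93)].mean((0,2))
from scipy.signal import find_peaks
for r in(row,row2):
    p,_=find_peaks(-r,prominence=3); print([round(ys[k],1) for k in p])
E
python3 rect.py
```

```text
red y -69.34 [ 292.   -76.  1541.7]
red y -69.3 [ 292.   -76.  1541.7]
red y -69.32 [ 292.   -76.  1541.7]
red y -69.31 [ 292.   -76.  1541.7]
red y -69.3 [ 292.   -76.  1541.7]
(418, 801, 3)
[np.float64(52.4), np.float64(14.8), np.float64(5.2), np.float64(-4.7), np.float64(-14.2), np.float64(-25.1), np.float64(-34.7), np.float64(-44.9), np.float64(-54.8), np.float64(-67.0), np.float64(-72.7), np.float64(-84.9), np.float64(-95.1), np.float64(-123.5), np.float64(-159.1)]
[np.float64(53.4), np.float64(25.0), np.float64(12.5), np.float64(-13.6), np.float64(-23.8), np.float64(-67.4), np.float64(-104.0), np.float64(-124.1), np.float64(-157.1), np.float64(-163.4)]
```

View pics/rect.png

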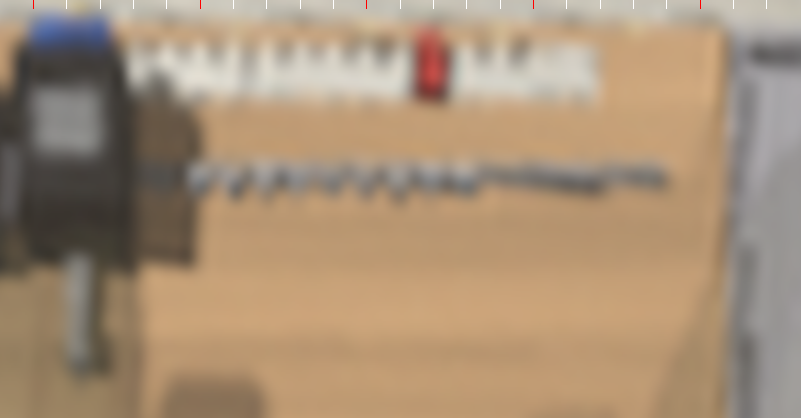

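```bash
python3 -m jog '[3,0,0,0,0,0,8,0,0,0,0,0,13,0,0,0,0,0,18,0,0,0,0,0,22,0,0,0,0,0,24,0,0,0,0,0,24.4,0,0,0,0,0,24.4,0,0,0,0,0,24.4,0,0,0,0,0]' 0 40
python3 -m jog '[0,0,0,0,0,0,0,0,0,0,0,0]'
python3 go.py 599.5 -78.5 90.8 -1.476
python3 snap.py side l1 245 150 55 55 10;python3 snap.py top l2 200 140 110 80 7
```

```text
clock: 20.48
eef_pos: [599.5, -78.4, 90.8]
eef_rot: [-1.571, -0.0, -1.476]
wrist_force: [-2.3, 2.5, -1.4]
finger_gap: 35.8
clock: 20.65
eef_pos: [599.5, -78.3, 90.8]
eef_rot: [-1.571, -0.0, -1.475]
wrist_force: [-1.5, 2.7, -2.6]
finger_gap: 35.8
t 20.65 pos [599.5 -78.3  90.8] rot [-1.571 -0.    -1.475] gap 35.8 F [-1.5  2.7 -2.6]
row [ 0.2  0.  -0. ] [-0.    0.03  0.  ]
```

View pics/l1.png

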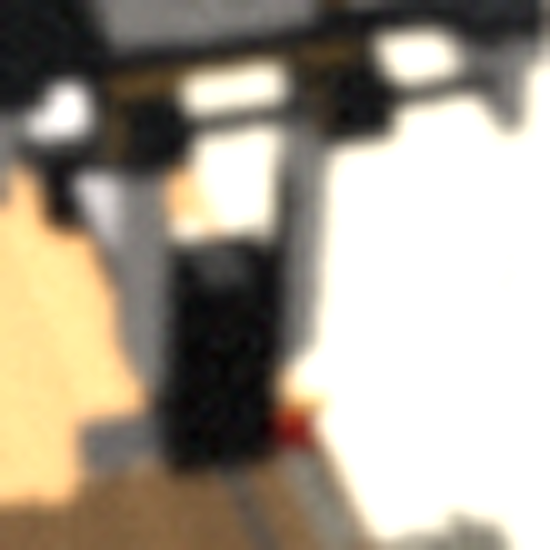

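View pics/l2.png

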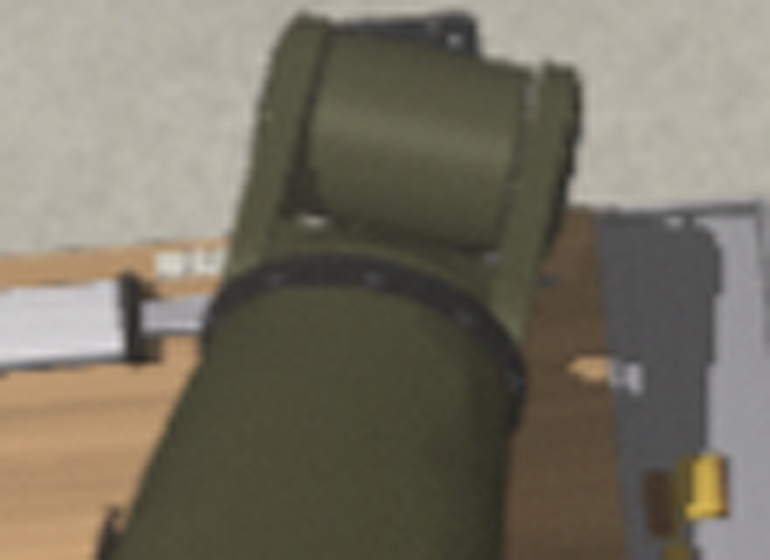

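```bash
cat > chk.py <<'E'
from h import *
import pickle
B=(522.3,-15.6,.1015)
def W(P): return R.from_euler('z',B[2]).apply(P)+[B[0],B[1],0]
yy,xx=np.mgrid[:384,:512]
ims=[]
for nm,e in(("h1",0),("j1",0),("k1",80),("l1",104.3)):
    c=pickle.load(open(f"pics/{nm}.pkl","rb")); im=c["img"].astype(float)
    p=proj(c,W(np.array([[70+34,35-e,46.5]])))[0]; r=proj(c,W(np.array([[98,-69.4,42],[98,-73.4,36.5],[105,-65.4,42],[91,-73.4,31]])))
    x0,y0=int(p[0])-5,int(p[1])-5
    print(nm,"pred ptr",np.round(p,2),"pred rider top/front/corners",np.round(r,1).tolist())
    w=np.clip((im[:,:,0]+im[:,:,1])/2-1.35*im[:,:,2],0,None)*(abs(xx-p[0]-.5)<3)*(abs(yy-p[1])<4)*(im[:,:,0]<1.5*im[:,:,1])
    print("  yellow",round((w*xx).sum()/w.sum(),2),round((w*yy).sum()/w.sum(),2))
    pr=proj(c,W(np.array([[98,-71,38]])))[0]
    w=np.clip(im[:,:,0]-1.3*np.maximum(im[:,:,1],im[:,:,2]*1.0),0,None)*(im[:,:,0]>1.8*im[:,:,1])*(abs(xx-pr[0])<6)*(abs(yy-pr[1])<6)
    print("  red",round((w*xx).sum()/w.sum(),2),round((w*yy).sum()/w.sum(),2), "n",(w>0).sum())
    a,b=int(p[0]),int(p[1])
    s=cv2.convertScaleAbs(np.ascontiguousarray(c["img"][b-9:b+13,a-11:a+11,::-1]),alpha=1.0)
    s=cv2.resize(s,None,fx=17,fy=17,interpolation=cv2.INTER_NEAREST)
    for q,col in((p,(0,255,0)),(r[0],(255,0,0))):
        cv2.circle(s,tuple(int(v) for v in ((q-[a-11,b-9]+.5)*17)),3,col,-1)
    ims.append(s)
cv2.imwrite("pics/chk.png",np.vstack([np.hstack(ims[:2]),np.hstack(ims[2:])])[:, :])
im=cv2.imread("pics/chk.png"); cv2.imwrite("pics/chk.png",cv2.resize(im,(600,600)))
E
python3 chk.py
```

```text
h1 pred ptr [266.01 170.19] pred rider top/front/corners [[273.9, 191.1], [274.2, 193.2], [275.6, 189.9], [272.0, 194.9]]
  yellow 264.79 170.19
  red 274.07 192.7 n 13
j1 pred ptr [266.01 170.19] pred rider top/front/corners [[273.9, 191.1], [274.2, 193.2], [275.6, 189.9], [272.0, 194.9]]
  yellow 264.63 170.18
  red 273.82 192.9 n 10
k1 pred ptr [273.41 184.9 ] pred rider top/front/corners [[273.9, 191.1], [274.2, 193.2], [275.6, 189.9], [272.0, 194.9]]
  yellow 271.77 185.06
  red 273.81 192.91 n 10
l1 pred ptr [275.8  189.66] pred rider top/front/corners [[273.9, 191.1], [274.2, 193.2], [275.6, 189.9], [272.0, 194.9]]
  yellow 274.87 189.99
  red 273.5 192.45 n 17
```

View pics/chk.png

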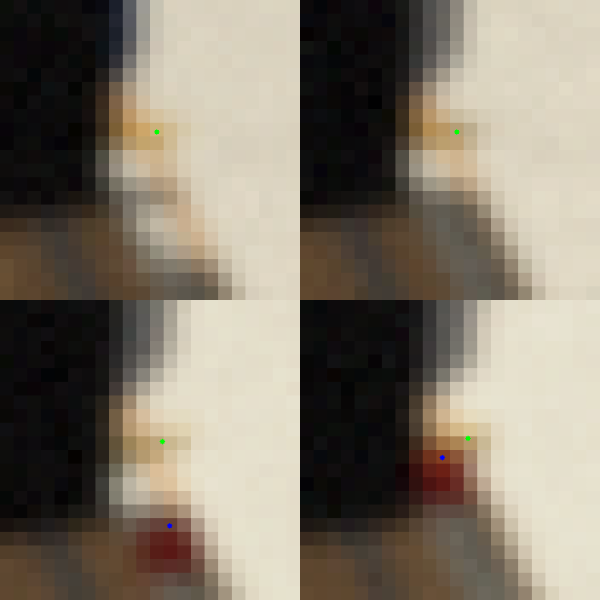

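```bash
cat > ren.py <<'E'
from h import *
import pickle
B=(522.3,-15.6,.1015)
def W(P): return R.from_euler('z',B[2]).apply(P)+[B[0],B[1],0]
def cov(c,P,a,b,N,ss=16):
    q=(proj(c,W(np.array(P,float)))-[a,b]+.5)*ss
    m=np.zeros((N*ss,N*ss),np.uint8); cv2.fillConvexPoly(m,np.round(q).astype(np.int32),1)
    m=cv2.resize(m.astype(np.float32),(N,N),interpolation=cv2.INTER_AREA); return m
cs=pickle.load(open("cs0.pkl","rb"))
L=[("cs0 side",cs["side"]),("c1",pickle.load(open("pics/c1.pkl","rb"))),("f1",pickle.load(open("pics/f1.pkl","rb"))),("cs0 top",cs["top"]),("f2 top",pickle.load(open("pics/f2.pkl","rb")))]
for nm,c in L:
    N=13; p=proj(c,W(np.array([[98,-71,38.]])))[0]; a,b=int(p[0])-6,int(p[1])-6
    I=c["img"][b:b+N,a:a+N].astype(float); D=(I[:,:,0]-I[:,:,1])  # redness
    best=[]
    for bl in(.4,.7,1.0):
      for dx in np.arange(-3,3.1,1):
        for y in np.arange(-78,-62,.25):
            x=98+dx; T=[(x-7,y-4,42),(x+7,y-4,42),(x+7,y+4,42),(x-7,y+4,42)]
            F=[(x-7,y-4,42),(x+7,y-4,42),(x+7,y-4,31),(x-7,y-4,31)]; G=[(x-7,y-4,42),(x-7,y+4,42),(x-7,y+4,31),(x-7,y-4,31)]
            fs=[cv2.GaussianBlur(cov(c,P,a,b,N),(0,0),bl).ravel() for P in((T,F) if "side" in nm or nm in("c1","f1") else (T,G))]
            # wood/strip background: gradient + strip mask
            S=cv2.GaussianBlur(cov(c,[(92,40,31),(104,40,31),(104,-107,31),(92,-107,31)],a,b,N),(0,0),bl).ravel()
            Wd=cv2.GaussianBlur(cov(c,[(-110,190,30),(110,190,30),(110,-160,30),(-110,-160,30)],a,b,N),(0,0),bl).ravel()
            A=np.stack(fs+[S,Wd,np.ones(N*N)],1)
            k,res,_,_=np.linalg.lstsq(A,D.ravel(),rcond=None); e=((A@k-D.ravel())**2).sum()
            best.append((e,y,dx,bl,np.round(k[:2],0)))
    best.sort(key=lambda t:t[0]); print(nm,best[0],"ptp of near-best y",[t[1] for t in best[:6]])
E
python3 ren.py
```

```text
cs0 side (np.float64(4517.843818621514), np.float64(-64.75), np.float64(-1.0), 0.7, array([15., 77.])) ptp of near-best y [np.float64(-64.75), np.float64(-64.5), np.float64(-65.0), np.float64(-64.0), np.float64(-64.25), np.float64(-64.25)]
c1 (np.float64(4932.020358847118), np.float64(-64.75), np.float64(-1.0), 0.7, array([14., 82.])) ptp of near-best y [np.float64(-64.75), np.float64(-64.5), np.float64(-65.0), np.float64(-64.0), np.float64(-63.75), np.float64(-64.25)]
f1 (np.float64(5082.002515091834), np.float64(-64.75), np.float64(-1.0), 0.7, array([14., 80.])) ptp of near-best y [np.float64(-64.75), np.float64(-65.0), np.float64(-64.0), np.float64(-64.5), np.float64(-63.75), np.float64(-64.0)]
cs0 top (np.float64(1660.243559309113), np.float64(-69.0), np.float64(0.0), 0.7, array([ 67., -11.])) ptp of near-best y [np.float64(-69.0), np.float64(-69.0), np.float64(-68.75), np.float64(-69.25), np.float64(-68.75), np.float64(-69.25)]
f2 top (np.float64(1978.5361111805585), np.float64(-69.0), np.float64(0.0), 0.7, array([ 73., -12.])) ptp of near-best y [np.float64(-69.0), np.float64(-68.75), np.float64(-69.0), np.float64(-69.25), np.float64(-68.75), np.float64(-68.5)]
```

```bash
python3 -m jog '[0,0,0,0,0,0,0,0,0,0,0,0,0,0,0,0,0,0]'
python3 - <<'E'
from h import *
for n in("side","top"):
    c=manip.camera(n); cv2.imwrite(f"pics/z_{n}.png",cv2.resize(c["img"][:,:,::-1],(768,576)))
s=manip.read_state(); print(s["clock"],s["eef_pos"],s["finger_gap"],np.abs(s["qd"]).max(),s["wrist_force"])
E
```

```text
clock: 21.0
eef_pos: [599.5, -78.4, 90.8]
eef_rot: [-1.571, 0.0, -1.476]
wrist_force: [-1.9, 2.5, -2.0]
finger_gap: 35.7
21.1 [599.5122704  -78.37348068  90.80273634] 35.70079311508391 0.0014893249652921097 [-1.43344059  3.84459538 -2.88473975]
```

View pics/z_side.png

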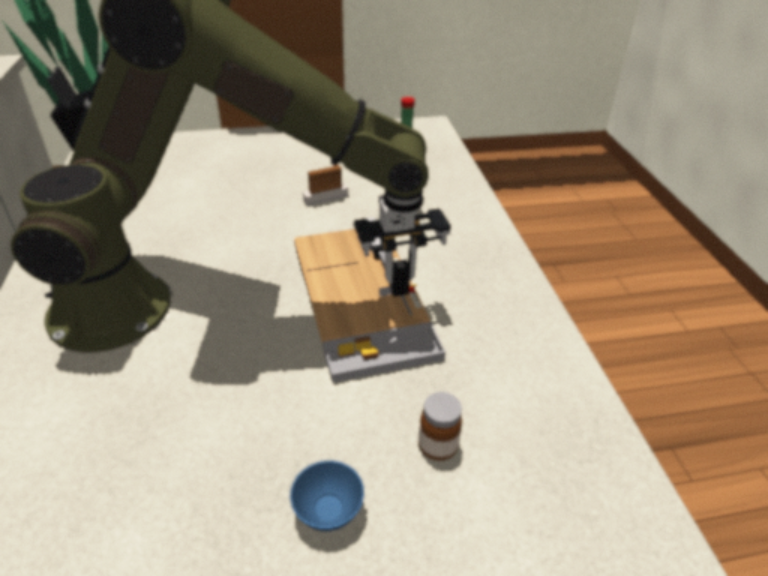

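The scraper is standing at (325,185) and the offcuts are in the tray at (355,350). The jar, bowl and bottle are in place, the stop is held at the marker, and the arm is at rest, so I'm handing in.

```bash
python3 -c "
from cell import manip
print(manip.sign_off())"
```

```text
the job is handed in; nothing more can be done
None
```

I did the whole job in the order asked and handed it in at about 21 s on the robot's clock. No verdict was reported.

**What I did**
- **Offcuts:** I pushed all three into the tray in one straight stroke, with the scraper about 1–2 mm above the board and the fingertips well above the cheese. Both cameras show them in the tray; two landed on their sides.
- **Scraper:** I stood it back at its original place and let go. It was still upright in the last picture.
- **Stop:** I gripped the head at 40 N and drew it out to about 104.3 mm of extension, from the tool's travel.

**Last checks**
- **Button:** The gap read 35.7 mm, below the 37 mm given for the button in. The stop also slid freely, so the lock was off.
- **At rest:** The arm was still at hand-in, and the wrist force was about 5 N.
- **Bystanders:** The jar, bowl and bottle looked unmoved in the side view. Only the bottle's top shows past the arm there, and I did not re-measure their positions.

**Where the checks were weaker or disagreed**
- **Marker position:** The top camera, checked against the 10 mm ticks of the scale, puts the marker at about 104.0–104.4 mm of extension. The side camera is coarse in that direction: a rough side estimate gave 105, and a rendered fit gave about 99.8, which I judged badly determined and ignored.
- **Final alignment:** The arm hid the marker from the top camera at the end, so the final alignment rests on that earlier measurement and the tool's travel. The last side pictures agree to within a few millimetres.
- **Red marker:** The side pictures showed it in the same place, within pixel noise, before and after the draw.

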